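# Open the brush-cleaner tank

## Task

Take the red safety cap off the white brush-cleaner tank: push it down against its spring until you feel it bottom, past its catch, twist it anticlockwise (seen from above) while it is down until you feel the stop, and lift it out. Then set it down, without dropping it, upright in the middle of the wooden tray. Be gentle: do not go on forcing the cap once its spring has bottomed or it has met a stop, and leave the paint bottles and the jar where they stand.

Things in the scene. Friction and masses are not known exactly. Their poses are not given: they have to be found in the camera images.
- tank: White round steel drum fixed to the bench, 120 mm diameter, 90 mm tall, with a steel neck (60 mm outer diameter) up to 130 mm. Origin: centre of its underside, z up. Its x axis is the direction of the cap's lugs and bar while locked: red dots on the drum's top at +x and -x.
- neck_rim (a point): Centre of the top rim of the tank's neck, 130 mm above the bench, 19 mm below the locked cap's disc. Inside the rim is a lip 10 mm thick with a hole 34 mm across and two exit slots, hidden under the cap's disc, which let the two lugs out.
- cap: Red safety cap, 90 g, 71 mm tall, locked in the tank's neck at the start. Origin: centre of its underside (114 mm above the bench when locked), z up. Steel spigot 30 mm diameter; red disc 66 mm diameter at z 35 to 41 mm; on it a straight grip bar along the cap's x axis, 56 mm long, 14 mm wide, z 41 to 71 mm. It stands steadily on its spigot.
- cap_grip (a point): Point in the middle of the cap's grip bar, on the cap's axis, 63 mm above the cap's underside (22 mm above the red disc, 8 mm below the bar's top): a good place to grip across the bar's 14 mm width.
- plunger: Brass spring plate, 26 mm diameter, under the cap; origin: centre of its top face. Pushes the cap up, 4 to 8 N locked, 9 N fully down. The catch is hidden and differs each time: to clear it the cap must go down 3 to 14 mm; the spring bottoms solidly 2 mm beyond that, felt as a sharp rise of force. Over 25 N on the plate breaks it. It stays in the neck.
- tray: Square open wooden tray fixed to the bench, 150 x 150 mm, 18 mm tall, walls 6 mm thick. Origin: centre of its underside.
- tray_floor (a point): Centre of the tray's inner floor, about 6 mm above the bench.
- bottle_pink: Pink paint bottle with white cap, 68 mm diameter, 160 mm tall; leave alone. Origin: centre of its underside.
- bottle_blue: Dark blue paint bottle with white cap, 68 mm diameter, 160 mm tall; leave alone. Origin: centre of its underside.
- jar: Small closed jar with yellow cap, 60 mm diameter, 60 mm tall; leave alone. Origin: centre of its underside.
- cap_lugs (a point): Centre of the cap's underside. Lugs at z 1 to 6 mm along the cap's x axis, 44 mm over both, 7 mm wide, sprung up under the neck's lip. With the cap held down, turn it anticlockwise seen from above to a solid stop, 48 to 81 degrees round (differs each time: feel for it). There, or up to 4 degrees before, it lifts straight out. Clockwise is blocked. Over 25 N on a lug (1 N m twist) breaks it.
There are look-alikes about, which are no part of the job. What is shaped like the tank but black, green or turquoise is not meant.

How it is judged (in metres and radians):
On the way, in this order (a step that is already met when the one before it is completed fails the run):
1. the cap, still in the neck, is pushed down past its catch and turned 35 degrees or more (angle between the x axis of cap and the x axis of tank, either way round above 0.61 rad and z of cap in the frame of tank below 0.116 m and horizontal distance between cap and tank below 0.005 m), for 0.05 s.
2. the cap is lifted clear of the neck, roughly upright (z of cap in the frame of tank above 0.138 m and angle between cap's own z axis and vertical below 0.4 rad), for 0.1 s.
At the end, for the whole second after the job is handed in: the cap stands upright (within 6 degrees) on the tray's floor (underside within 4 mm of it), its axis within 40 mm of the tray's middle along each side, at rest and released (x of cap in the frame of tray between -0.04 and 0.04 m and y of cap in the frame of tray between -0.04 and 0.04 m and z of cap in the frame of tray_floor between -0.004 and 0.004 m and angle between cap's own z axis and vertical below 0.1 rad and linear speed of cap below 0.02 m/s); the robot touches nothing.
It fails at once if the cap is forced: more than 25 N on either of its lugs (cap_c1, cap_c2), or more than 25 N between it and the spring plunger (contact force between any of cap_c1, cap_c2 and anything else above 25 N or contact force between cap and plunger above 25 N).
It fails at once if the cap is dropped or thrown: faster than 0.45 m/s with no finger on it (linear speed of cap above 0.45 m/s and contact force between the fingers and cap below 0.05 N).
It fails at once if a bottle or the jar is moved more than 20 mm or tipped (distance of any of bottle_pink, bottle_blue, jar from where it was at the start of the episode above 0.02 m or angle between any of bottle_pink, bottle_blue, jar's own z axis and vertical above 0.3 rad).
It also fails if it takes over 70 s, if anything falls off the work surface, if the arm or the gripper's body presses on something with over 40 N, if the wrist force passes 120 N, or if a joint passes its speed limit or range.

## Robot

A 6-joint arm with a two-finger parallel gripper is mounted at the origin on the work surface. World frame = base frame: x ahead of the robot, y to its left, z up, the work surface at z = 0. Lengths are in mm, angles in rad, forces in N, time in s.
With the tool pointing down it reaches from about 350 to 925 mm from the base axis. Payload 6.4 kg.
Tool frame: the origin (TCP) lies midway between the tips of the shut fingers; the grasp point (between the pads) lies 19 mm behind it; z points along the fingers, y is the line along which they close (so a half turn about z gives the same grasp; the last joint's range is limited). The gripper opens to 85 mm and grips with 20 to 120 N. Pads are 22 mm wide; open, the fingers measure 114 mm over their backs; the gripper's body (76 mm by 85 mm) begins 54 mm behind the grasp point. The pads swing forward as they close: fully open they stand 13 mm farther back than shut.
Start: joints at [-1.351, 0.245, 1.558, -0, 1.339, -0.174], TCP at [249.411, -600.257, 231.29] pointing down, gripper open.
Joint ranges: [-3.13, 3.13], [-1.02, 2.26], [0.13, 2.54], [-0.95, 4.09], [0.21, 2.88], [-2.74, 2.74]. Speed limits (rad/s): [2.57, 2.57, 3.14, 3.14, 3.14, 3.14].

## Interface

Orientations are given as a 3x3 rotation matrix whose columns are the frame's x, y, z axes.
In Python, from cell import r, cams gives the robot as it stands.
- The arm moves only by the tool drive_tool, never from a script. Its argument "increments" is a list of rows, each a list of 3 entries, a list of its own where there are three numbers: the shift along the tool's x, y, z scaled (see below), then the turn about the tool's z scaled (see below), then the opening, from -1 (shut) to 1 (fully open). In form: [[[x, y, z], spin, grip], ...]. A call has 1 to 5 rows; each row shifts and turns the commanded pose from where the row before left it, along the tool's axes as they then stand; what a row does not reach is not made up. The controller multiplies each number of a shift by 50 mm and each number of a turn by 6 degrees. A row lasts 1/8 s, in which the tool goes at most 62.5 mm and 10.7 degrees, less where a joint would pass 70% of its speed; a pose out of reach is approached as far as the arm can. A call with a number of a shift or a turn outside -1 to 1 is refused whole. A call with a gripper value outside its range is refused whole. The fingers move at their own pace and stop on an object; "squeeze" is the grip in N (left out, the last holds). Time passes only in rows, so rows that do not move let the fingers close. It gives the time, the measured TCP pose, the force, the opening and the grip force at its end, in the units of the state.
- r.observe(): the state, without advancing time (a new reading comes with each control period).
- cams.read_camera(name): name is "scene" or "side" or "wrist"; returns (picture, depth): 384x512x3 uint8, red, green, blue; 384x512 float32, mm along the optical axis (not along the pixel's ray), 0 where there is no reading.
- cams.camera_info(name): a dict with "intrinsics" (3x3 intrinsics, pixels), "world_to_cam" (4x4, takes a point from world to camera coordinates). Camera axes: x right, y down, z forward; pixel columns grow to the right and rows downward; lengths in mm; the calibration is good to about 2 mm. A picture is of the moment at which its call begins: read the wrist's pose just before it. camera_info takes no time and is no camera call; for the wrist camera it gives the pose at the moment of the call.
- r.hand_in(): hands the job in; it is judged then, once.
The state is a dict: "clock": time; "q": joint angles; "qvel": joint speeds; "effort": joint torques, N m; "ee_pos": TCP position; "ee_rot": TCP orientation; "ft_force": force on the tool from outside, world axes, zero at the start; "moment": the same for the moment, N m; "gripper_width": opening from 0.0 (shut) to 1.0 (fully open); "grasp_force": force on a finger pad.
Only numpy, scipy, OpenCV 4.12 (cv2) and the standard library are available. Lean on these libraries where they do the work, as an engineer would, in place of code of your own. Each camera call takes 0.05 s, during which the arm holds its last target. There are 200 camera calls.

## Working session

There is one attempt and no reset: what is moved stays moved. The work goes in short steps, Python scripts to look and compute and a tool call to move; the robot and the scene stay as the last step left them, time stands still between calls to the robot, and variables do not carry over. Pictures are saved under pics/ and viewed, at most 10 in all, crops included, and the job is handed in when it is done.

Besides the shell and the picture viewer there is one more tool, called as name([rows], argument=value, ...), one row to a line, values as JSON. drive_tool: Moves the arm, as the interface text tells. Its arguments: {"type":"object","properties":{"increments":{"type":"array","items":{"type":"array"}},"squeeze":{"type":"number"}},"required":["increments"]}

```bash
mkdir -p pics; python3 - <<'E'
from cell import r,cams
import cv2,numpy as np
s=r.observe();print(s)
ims=[]
for n in("scene","side"):
    p,d=cams.read_camera(n);np.savez(f"{n}.npz",p=p,d=d,**cams.camera_info(n))
    cv2.imwrite(f"pics/{n}0.png",p[:,:,::-1])
E
```

```text
{'clock': 0.0, 'q': array([-1.35111696e+00,  2.45844756e-01,  1.55900956e+00,  2.29692183e-05,
        1.33869952e+00, -1.74084077e-01]), 'qvel': array([ 7.71025073e-04, -1.79043628e-04,  1.48824367e-03, -2.43018155e-03,
       -8.79930989e-04,  7.85366321e-05]), 'effort': array([-5.28174496e-04, -4.29510462e+01, -3.26130581e+01, -1.66665877e-04,
        5.27763041e-03,  1.92857851e-05]), 'ee_pos': array([ 249.28068322, -599.69761943,  230.16309011]), 'ee_rot': array([[ 9.23473804e-01,  3.83661269e-01, -4.05558890e-04],
       [ 3.83661313e-01, -9.23471881e-01,  1.91892386e-03],
       [ 3.61694533e-04, -1.92767317e-03, -9.99998077e-01]]), 'ft_force': array([-0.22452763, -0.30171333, -0.44264619]), 'moment': array([-0.03397687,  0.00984271,  0.03446628]), 'grasp_force': 0.0, 'gripper_width': 0.9988253103615649}
```

View pics/scene0.png

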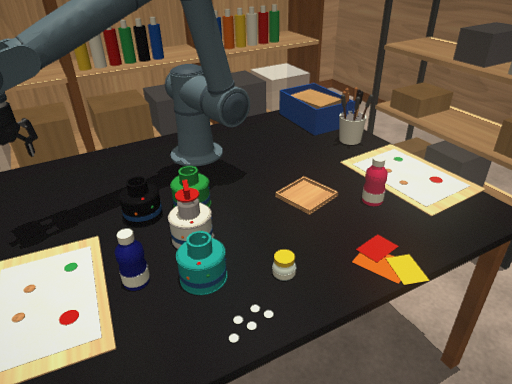

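View pics/side0.png

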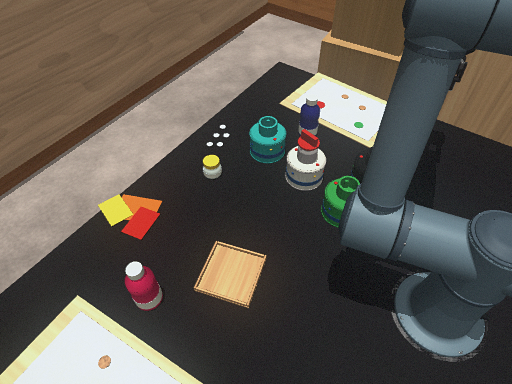

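Candidates for the tank, in scene pixels: black (140,203), green (190,187), turquoise (202,262), and white with the red cap (190,215), which is at (307,160) in the side view. The white one matches the description. The tray is at (307,194), the blue bottle at (131,260), the jar at (284,265) and the pink bottle at (375,183).

```bash
cat >h.py <<'E'
import numpy as np,cv2
def load(n):
    z=np.load(n+".npz");return z['p'],z['d'],z['intrinsics'],z['world_to_cam']
def pts(uv,dep,K,T):
    uv=np.asarray(uv,float);c=np.c_[(uv-[K[0,2],K[1,2]])/[K[0,0],K[1,1]],np.ones(len(uv))]*np.asarray(dep)[:,None]
    return (np.linalg.inv(T)@np.c_[c,np.ones(len(c))].T).T[:,:3]
def plane(uv,z,K,T):
    uv=np.asarray(uv,float);d=pts(uv,np.ones(len(uv)),K,T);o=np.linalg.inv(T)[:3,3];d=d-o
    return o+d*((z-o[2])/d[:,2])[:,None]
def redmask(p):
    h=cv2.cvtColor(p,cv2.COLOR_RGB2HSV);return ((h[...,0]<6)|(h[...,0]>174))&(h[...,1]>170)&(h[...,2]>70)
def big(m):
    n,l,s,c=cv2.connectedComponentsWithStats(m.astype(np.uint8));return l==1+np.argmax(s[1:,4])
E
python3 - <<'E'
from h import *
roi={'scene':(165,170,220,210),'side':(285,120,330,160)}
tr={'scene':(265,170,345,215),'side':(185,235,275,310)}
other={'scene':dict(blue=(131,232,110),jar=(284,256,0),pink=(378,160,0))}
for n in roi:
    p,d,K,T=load(n);m=redmask(p);x0,y0,x1,y1=roi[n];k=np.zeros_like(m);k[y0:y1,x0:x1]=m[y0:y1,x0:x1]
    k=big(k);v,u=np.where(k);P=pts(np.c_[u,v],d[k],K,T);P=P[d[k]>0]
    print(n,len(P),P.min(0),P.max(0))
    D=P[(P[:,2]>148)&(P[:,2]<161)];B=P[P[:,2]>165]
    for q in(D,B):
        (c,wh,a)=cv2.minAreaRect(q[:,:2].astype(np.float32)); print(len(q),c,wh,a)
    # tray: wood hue
    h=cv2.cvtColor(p,cv2.COLOR_RGB2HSV);w=(h[...,0]>5)&(h[...,0]<25)&(h[...,1]>80)&(h[...,2]>100)
    x0,y0,x1,y1=tr[n];k=np.zeros_like(w);k[y0:y1,x0:x1]=w[y0:y1,x0:x1];k=big(k);v,u=np.where(k)
    P=pts(np.c_[u,v],d[k],K,T);c,wh,a=cv2.minAreaRect(P[:,:2].astype(np.float32));print('tray',c,wh,a,P[:,2].min(),P[:,2].max())
p,d,K,T=load('scene')
for nm,u,v in(('blue',125,237),('jar',284,257),('pink',378,160),('green',190,174),('black',137,184),('turq',200,240),('blue body',131,260)):
    print(nm,pts([(u,v)],[d[v,u]],K,T)[0].round())
p,d,K,T=load('side')
for nm,u,v in(('blue',311,101),('jar',211,160),('turq',268,121),('green',348,184),('pink',135,269)):
    print(nm,pts([(u,v)],[d[v,u]],K,T)[0].round())
p=load('scene')[0][165:260,150:240];q=load('side')[0][115:210,260:360]
cv2.imwrite('pics/crop.png',np.hstack([cv2.resize(p,(400,400),interpolation=2),cv2.resize(q,(400,400),interpolation=2)])[:,:,::-1])
E
```

```text
scene 294 [ 406.80801361 -239.98834686   80.14112497] [ 543.32397369 -141.58644149  184.53934069]
206 (510.5733337402344, -208.10504150390625) (63.60956954956055, 64.67630767822266) 80.47151184082031
78 (509.84039306640625, -208.1070556640625) (13.790732383728027, 60.45808792114258) 76.6163330078125
tray (864.1553955078125, -120.2308349609375) (208.44483947753906, 1262.266845703125) 48.750152587890625 -5.5426504592753645 747.828690660033
side 126 [ 4.72349786e+02 -3.62363472e+02  7.67102543e-02] [ 613.35717044 -172.61875764  161.72210635]
124 (501.05718994140625, -196.9804229736328) (63.36058044433594, 46.209022521972656) 19.07474136352539
0 (0.0, 0.0) (0.0, 0.0) 0.0
tray (388.4874267578125, 367.5478820800781) (183.4632110595703, 555.6541748046875) 32.14725875854492 -3.0206352456405057 915.0921885037404
blue [ 621. -399.  159.]
jar [769. -51.  58.]
pink [634. 369. 159.]
green [ 367. -148.  127.]
black [ 307. -302.  106.]
turq [ 655. -230.  104.]
blue body [ 635. -400.   98.]
blue [ 592. -379.  158.]
jar [760. -48.  61.]
turq [ 679. -254.  118.]
green [ 346. -171.   99.]
pink [616. 382. 159.]
```

View pics/crop.png

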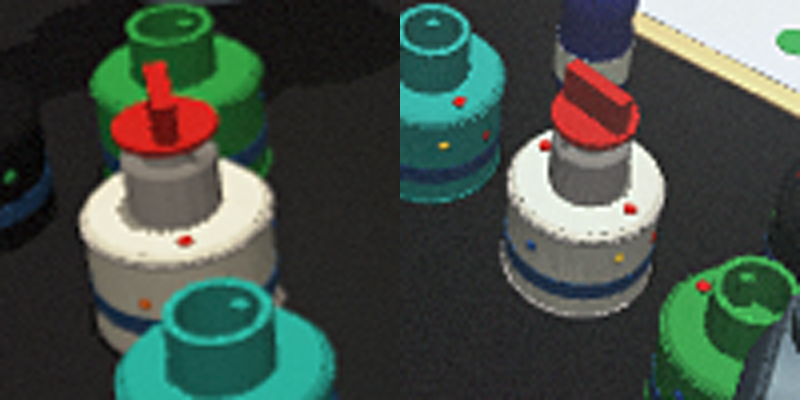

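The crop confirms the white drum with the red cap. Its red dots lie along the bar, and the bar points about -13° in the xy plane. The cap is near (510,-208). I'll move above it.

drive_tool([
  [[0.78,-0.52,-0.32],0,1],
  [[0.78,-0.52,-0.32],0,1],
  [[0.78,-0.52,-0.32],0,1],
  [[0.78,-0.52,-0.32],0,1],
  [[0.78,-0.52,-0.32],0,1],
])

```text
clock: 0.72
ee_pos: [380.1, -403.8, 311.3]
ee_rot: [[0.924, 0.384, -0.0], [0.384, -0.924, 0.001], [-0.0, -0.001, -1.0]]
ft_force: [-0.4, -1.0, 0.0]
gripper_width: 0.999
grasp_force: 0.0
```

drive_tool([
  [[0.78,-0.52,0],0,1],
  [[0.78,-0.52,0],0,1],
  [[0.78,-0.52,0],0,1],
  [[0.78,-0.52,0],0,1],
  [[0.78,-0.52,0],0,1],
])

```text
clock: 1.35
ee_pos: [510.3, -209.0, 310.9]
ee_rot: [[0.923, 0.384, -0.0], [0.384, -0.923, 0.0], [-0.0, -0.001, -1.0]]
ft_force: [-0.4, -0.2, -0.3]
gripper_width: 0.998
grasp_force: 0.0
```

drive_tool([
  [[0,0,0],1,1],
  [[0,0,0],1,1],
  [[0,0,0],1,1],
  [[0,0,0],1,1],
  [[0,0,0],1,1],
])

```text
clock: 1.98
ee_pos: [509.6, -210.3, 310.7]
ee_rot: [[0.991, -0.133, -0.001], [-0.133, -0.991, 0.001], [-0.001, -0.0, -1.0]]
ft_force: [-0.7, -1.1, 0.7]
gripper_width: 1.002
grasp_force: 0.0
```

drive_tool([
  [[0,0,0],1,1],
  [[0,0,0],0,1],
  [[0,0,0],0,1],
])

```text
clock: 2.35
ee_pos: [509.7, -210.4, 311.0]
ee_rot: [[0.973, -0.231, -0.0], [-0.231, -0.973, 0.0], [-0.0, -0.0, -1.0]]
ft_force: [-1.2, -0.3, -0.4]
gripper_width: 0.998
grasp_force: 0.0
```

```bash
python3 - <<'E'
from h import *
from cell import r,cams
s=r.observe();print(s['clock'],s['q'].round(2),s['ee_pos'].round(1),s['ee_rot'].round(3),s['ft_force'])
i=cams.camera_info('wrist');p,d=cams.read_camera('wrist');np.savez('w1.npz',p=p,d=d,**i)
cv2.imwrite('pics/w1.png',p[:,:,::-1])
for n,(x0,y0,x1,y1) in dict(scene=(272,174,342,213),side=(190,238,270,308)).items():
    p,d,K,T=load(n);h=cv2.cvtColor(p,cv2.COLOR_RGB2HSV);w=(h[...,0]>3)&(h[...,0]<28)&(h[...,1]>60)&(h[...,2]>60)&(d>0)
    k=np.zeros_like(w);k[y0:y1,x0:x1]=w[y0:y1,x0:x1];k=big(k);v,u=np.where(k)
    P=pts(np.c_[u,v],d[k],K,T);P=P[(P[:,2]<24)&(P[:,2]>-6)];print(n,cv2.minAreaRect(P[:,:2].astype(np.float32)),np.median(P,0))
E
```

```text
2.35 [-0.6  -0.04  1.72 -0.    1.46  1.21] [ 509.7 -210.4  311. ] [[ 0.973 -0.231 -0.   ]
 [-0.231 -0.973  0.   ]
 [-0.    -0.    -1.   ]] [-1.23709764 -0.25510556 -0.35399105]
scene ((478.23101806640625, 218.29241943359375), (176.201171875, 186.8020477294922), 16.304994583129883) [492.36240317 209.59422154   4.14389963]
side ((493.39837646484375, 205.10110473632812), (158.63995361328125, 162.92478942871094), 15.984164237976074) [487.35140618 213.27918704   6.37286742]
```

View pics/w1.png

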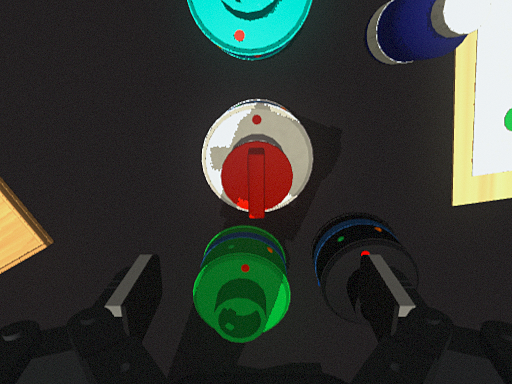

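The wrist view shows the cap at pixel (257,178), with its bar vertical in the image, so it is nearly aligned with tool x. The turquoise tank, the blue bottle and the green and black tanks are all clear of it.

```bash
cat > meas.py <<'E'
from h import *
import sys
def meas(n):
    p,d,K,T=load(n);m=redmask(p)&(d>0);m=big(m);v,u=np.where(m);P=pts(np.c_[u,v],d[m],K,T)
    D=P[abs(P[:,2]-155)<6];B=P[P[:,2]>176]
    c,rad=cv2.minEnclosingCircle(plane(np.c_[u,v][abs(P[:,2]-155)<6],155,K,T)[:,:2].astype(np.float32))
    print('disc',c,rad,np.median(D[:,2]))
    q=plane(np.c_[u,v][P[:,2]>176],185,K,T)[:,:2].astype(np.float32)
    print('bar',cv2.minAreaRect(q),np.median(B[:,2]))
    w=q-q.mean(0);print('dir deg',np.degrees(np.arctan(np.divide(*np.linalg.svd(w,full_matrices=False)[2][0][::-1]))))
meas(sys.argv[1])
E
python3 meas.py w1
```

```text
disc (504.98974609375, -205.9694366455078) 32.60612106323242 154.9738809827606
bar ((505.5537414550781, -205.93035888671875), (13.656883239746094, 56.72373580932617), 76.80146026611328) 184.78472771458826
dir deg -13.159352
```

drive_tool([
  [[-0.1,-0.06,0.9],0,1],
  [[0,0,0.9],0,1],
  [[0,0,0.6],0,1],
  [[0,0,0.4],0,1],
  [[0,0,0.2],0,1],
])

```text
clock: 3.02
ee_pos: [505.1, -206.1, 160.0]
ee_rot: [[0.973, -0.232, -0.002], [-0.232, -0.973, 0.001], [-0.002, -0.001, -1.0]]
ft_force: [-0.3, -0.4, 0.2]
gripper_width: 1.001
grasp_force: 0.0
```

drive_tool([
  [[0,0,0],0,0.2],
  [[0,0,0],0,-0.5],
  [[0,0,0],0,-1],
  [[0,0,0],0,-1],
  [[0,0,0],0,-1],
], squeeze=40)

```text
clock: 3.65
ee_pos: [506.0, -206.6, 162.1]
ee_rot: [[0.973, -0.232, 0.001], [-0.232, -0.973, -0.0], [0.001, 0.0, -1.0]]
ft_force: [-0.9, 1.7, 3.5]
gripper_width: 0.157
grasp_force: 44.6
```

drive_tool([
  [[0,0,0.02],0,-1],
  [[0,0,0.02],0,-1],
  [[0,0,0],0,-1],
])

```text
clock: 4.03
ee_pos: [506.0, -206.6, 160.1]
ee_rot: [[0.973, -0.232, 0.001], [-0.232, -0.973, -0.0], [0.001, 0.0, -1.0]]
ft_force: [-1.1, 1.3, 4.7]
gripper_width: 0.158
grasp_force: 44.8
```

drive_tool([
  [[0,0,0.02],0,-1],
  [[0,0,0],0,-1],
])

```text
clock: 4.28
ee_pos: [506.0, -206.6, 159.2]
ee_rot: [[0.973, -0.232, 0.001], [-0.232, -0.973, -0.0], [0.001, 0.0, -1.0]]
ft_force: [-0.5, 1.3, 5.3]
gripper_width: 0.154
grasp_force: 44.9
```

drive_tool([
  [[0,0,0.02],0,-1],
  [[0,0,0],0,-1],
])

```text
clock: 4.53
ee_pos: [506.1, -206.6, 158.3]
ee_rot: [[0.973, -0.232, 0.001], [-0.232, -0.973, -0.0], [0.001, 0.0, -1.0]]
ft_force: [-1.0, 0.9, 6.2]
gripper_width: 0.154
grasp_force: 45.0
```

drive_tool([
  [[0,0,0.02],0,-1],
  [[0,0,0],0,-1],
])

```text
clock: 4.78
ee_pos: [506.1, -206.6, 157.3]
ee_rot: [[0.973, -0.232, 0.001], [-0.232, -0.973, -0.0], [0.001, 0.0, -1.0]]
ft_force: [-1.7, 0.9, 5.6]
gripper_width: 0.153
grasp_force: 45.0
```

drive_tool([
  [[0,0,0.02],0,-1],
  [[0,0,0],0,-1],
])

```text
clock: 5.03
ee_pos: [506.1, -206.6, 156.3]
ee_rot: [[0.973, -0.232, 0.001], [-0.232, -0.973, -0.0], [0.001, 0.0, -1.0]]
ft_force: [-1.6, 1.9, 6.4]
gripper_width: 0.153
grasp_force: 45.0
```

drive_tool([
  [[0,0,0.02],0,-1],
  [[0,0,0],0,-1],
])

```text
clock: 5.28
ee_pos: [506.1, -206.6, 155.3]
ee_rot: [[0.973, -0.232, 0.001], [-0.232, -0.973, -0.0], [0.001, 0.0, -1.0]]
ft_force: [-2.4, 1.2, 7.2]
gripper_width: 0.156
grasp_force: 45.1
```

drive_tool([
  [[0,0,0.02],0,-1],
  [[0,0,0],0,-1],
])

```text
clock: 5.52
ee_pos: [506.1, -206.6, 154.4]
ee_rot: [[0.973, -0.232, 0.001], [-0.232, -0.973, -0.0], [0.001, 0.0, -1.0]]
ft_force: [-0.9, 0.7, 7.0]
gripper_width: 0.158
grasp_force: 45.1
```

drive_tool([
  [[0,0,0.02],0,-1],
  [[0,0,0],0,-1],
])

```text
clock: 5.78
ee_pos: [506.1, -206.6, 153.4]
ee_rot: [[0.973, -0.232, 0.001], [-0.232, -0.973, -0.0], [0.001, 0.0, -1.0]]
ft_force: [-1.4, 1.2, 8.3]
gripper_width: 0.159
grasp_force: 45.2
```

drive_tool([
  [[0,0,0.01],0,-1],
  [[0,0,0],0,-1],
])

```text
clock: 6.02
ee_pos: [506.1, -206.6, 153.0]
ee_rot: [[0.973, -0.232, 0.001], [-0.232, -0.973, -0.0], [0.001, 0.0, -1.0]]
ft_force: [-1.6, 1.7, 6.9]
gripper_width: 0.149
grasp_force: 45.2
```

drive_tool([
  [[0,0,0.01],0,-1],
  [[0,0,0],0,-1],
])

```text
clock: 6.28
ee_pos: [506.2, -206.7, 152.9]
ee_rot: [[0.973, -0.232, 0.001], [-0.232, -0.973, -0.001], [0.001, 0.0, -1.0]]
ft_force: [-3.6, 0.8, 8.9]
gripper_width: 0.15
grasp_force: 45.5
```

drive_tool([
  [[0,0,0.01],0,-1],
  [[0,0,0],0,-1],
])

```text
clock: 6.52
ee_pos: [506.2, -206.7, 152.9]
ee_rot: [[0.973, -0.232, 0.001], [-0.232, -0.973, -0.001], [0.001, 0.0, -1.0]]
ft_force: [-3.8, 2.6, 12.5]
gripper_width: 0.146
grasp_force: 45.9
```

Bottomed: the position stopped at z 152.9 while the force rose to 12.5 N. I'll back off a little and twist anticlockwise.

drive_tool([
  [[0,0,-0.028],0,-1],
  [[0,0,0],0,-1],
])

```text
clock: 6.78
ee_pos: [506.1, -206.6, 153.5]
ee_rot: [[0.973, -0.232, 0.001], [-0.232, -0.973, -0.001], [0.001, 0.0, -1.0]]
ft_force: [-2.2, 1.7, 8.0]
gripper_width: 0.15
grasp_force: 45.2
```

drive_tool([
  [[0,0,0],-0.4,-1],
  [[0,0,0],-0.4,-1],
  [[0,0,0],0,-1],
])

```text
clock: 7.15
ee_pos: [506.4, -206.9, 153.6]
ee_rot: [[0.989, -0.15, 0.002], [-0.15, -0.989, -0.001], [0.002, 0.001, -1.0]]
ft_force: [-0.0, 1.0, 6.8]
gripper_width: 0.155
grasp_force: 45.2
```

```bash
cat > o.py <<'E'
from cell import r
import numpy as np
s=r.observe();R=s['ee_rot'];print(s['clock'],s['ee_pos'].round(2),'yaw',np.degrees(np.arctan2(R[1,0],R[0,0])).round(2),'F',s['ft_force'].round(1),'M',s['moment'].round(3),s['q'][5].round(2),s['grasp_force'])
E
python3 o.py
```

```text
7.15 [ 506.43 -206.92  153.65] yaw -8.62 F [-0.   1.   6.8] M [0.123 0.211 0.062] 1.13 45.18023371696472
```

drive_tool([
  [[0,0,0],-0.6,-1],
  [[0,0,0],-0.6,-1],
  [[0,0,0],-0.6,-1],
  [[0,0,0],-0.6,-1],
  [[0,0,0],0,-1],
])

```text
clock: 7.78
ee_pos: [506.8, -207.2, 153.9]
ee_rot: [[0.995, 0.101, 0.003], [0.101, -0.995, -0.002], [0.003, 0.002, -1.0]]
ft_force: [-0.1, 1.0, 7.1]
gripper_width: 0.155
grasp_force: 45.2
```

```bash
python3 o.py
```

```text
7.775 [ 506.76 -207.2   153.87] yaw 5.79 F [-0.1  1.   7.1] M [ 0.087 -0.045  0.031] 0.87 45.17011284828186
```

drive_tool([
  [[0,0,0.004],-0.6,-1],
  [[0,0,0.004],-0.6,-1],
  [[0,0,0],-0.6,-1],
  [[0,0,0],-0.6,-1],
  [[0,0,0],0,-1],
])

```text
clock: 8.4
ee_pos: [506.8, -207.2, 153.5]
ee_rot: [[0.939, 0.345, 0.003], [0.345, -0.939, -0.002], [0.002, 0.003, -1.0]]
ft_force: [0.7, -0.4, 7.0]
gripper_width: 0.154
grasp_force: 45.2
```

drive_tool([
  [[0,0,0.002],-0.6,-1],
  [[0,0,0.002],-0.6,-1],
  [[0,0,0],-0.4,-1],
  [[0,0,0],0,-1],
])

```text
clock: 8.9
ee_pos: [506.9, -207.2, 153.4]
ee_rot: [[0.868, 0.497, 0.003], [0.497, -0.868, -0.002], [0.002, 0.003, -1.0]]
ft_force: [0.7, -0.5, 7.3]
gripper_width: 0.155
grasp_force: 45.2
```

```bash
python3 o.py
```

```text
8.9 [ 506.87 -207.24  153.36] yaw 29.78 F [ 0.7 -0.5  7.3] M [ 0.113 -0.024  0.021] 0.46 45.1890903711319
```

drive_tool([
  [[0,0,0],-0.3,-1],
  [[0,0,0],-0.3,-1],
  [[0,0,0],0,-1],
])

```text
clock: 9.28
ee_pos: [506.9, -207.2, 153.4]
ee_rot: [[0.835, 0.55, 0.003], [0.55, -0.835, -0.002], [0.002, 0.003, -1.0]]
ft_force: [0.2, 0.5, 6.8]
gripper_width: 0.154
grasp_force: 45.2
```

drive_tool([
  [[0,0,0],-0.3,-1],
  [[0,0,0],0,-1],
])

```text
clock: 9.52
ee_pos: [506.9, -207.2, 153.4]
ee_rot: [[0.817, 0.576, 0.003], [0.576, -0.817, -0.002], [0.001, 0.003, -1.0]]
ft_force: [-0.3, 0.1, 7.1]
gripper_width: 0.153
grasp_force: 45.2
```

```bash
python3 o.py
```

```text
9.525 [ 506.87 -207.23  153.36] yaw 35.17 F [-0.3  0.1  7.1] M [0.054 0.008 0.003] 0.36 45.18068790435791
```

drive_tool([
  [[0,0,0],-0.3,-1],
  [[0,0,0],0,-1],
])

```text
clock: 9.78
ee_pos: [506.9, -207.2, 153.4]
ee_rot: [[0.799, 0.601, 0.003], [0.601, -0.799, -0.002], [0.001, 0.004, -1.0]]
ft_force: [-0.3, 1.0, 7.0]
gripper_width: 0.15
grasp_force: 45.2
```

```bash
python3 o.py
```

```text
9.775 [ 506.88 -207.23  153.37] yaw 36.97 F [-0.3  1.   7. ] M [ 0.057 -0.052  0.084] 0.33 45.18013000488281
```

drive_tool([
  [[0,0,0],-0.3,-1],
  [[0,0,0],0,-1],
])

```text
clock: 10.02
ee_pos: [506.9, -207.2, 153.3]
ee_rot: [[0.78, 0.626, 0.003], [0.626, -0.78, -0.002], [0.001, 0.004, -1.0]]
ft_force: [0.9, -0.8, 6.9]
gripper_width: 0.154
grasp_force: 45.2
```

```bash
python3 o.py
```

```text
10.025 [ 506.87 -207.21  153.34] yaw 38.77 F [ 0.9 -0.8  6.9] M [ 0.119 -0.042 -0.017] 0.3 45.17940402030945
```

drive_tool([
  [[0,0,0],-0.3,-1],
  [[0,0,0],0,-1],
])

```text
clock: 10.28
ee_pos: [506.9, -207.2, 153.4]
ee_rot: [[0.76, 0.65, 0.003], [0.65, -0.76, -0.002], [0.001, 0.004, -1.0]]
ft_force: [0.4, 0.8, 6.7]
gripper_width: 0.155
grasp_force: 45.2
```

```bash
python3 o.py
```

```text
10.275 [ 506.87 -207.22  153.35] yaw 40.57 F [0.4 0.8 6.7] M [ 0.065 -0.019  0.007] 0.27 45.17921805381775
```

drive_tool([
  [[0,0,0],-0.3,-1],
  [[0,0,0],0,-1],
])

```text
clock: 10.52
ee_pos: [506.9, -207.2, 153.4]
ee_rot: [[0.739, 0.674, 0.003], [0.674, -0.739, -0.002], [0.001, 0.004, -1.0]]
ft_force: [0.9, 0.6, 6.8]
gripper_width: 0.153
grasp_force: 45.2
```

```bash
python3 o.py
```

```text
10.525 [ 506.87 -207.2   153.36] yaw 42.37 F [0.9 0.6 6.8] M [ 0.064  0.03  -0.024] 0.24 45.1913720369339
```

drive_tool([
  [[0,0,0],-0.3,-1],
  [[0,0,0],0,-1],
])

```text
clock: 10.78
ee_pos: [506.7, -207.1, 153.3]
ee_rot: [[0.717, 0.697, 0.003], [0.697, -0.717, -0.002], [0.001, 0.003, -1.0]]
ft_force: [-0.5, 1.1, 7.4]
gripper_width: 0.153
grasp_force: 45.3
```

```bash
python3 o.py
```

```text
10.775 [ 506.66 -207.08  153.3 ] yaw 44.16 F [-0.5  1.1  7.4] M [ 0.209  0.178 -0.023] 0.2 45.25520324707031
```

drive_tool([
  [[0,0,0],-0.15,-1],
  [[0,0,0],0,-1],
])

```text
clock: 11.02
ee_pos: [506.5, -207.0, 153.3]
ee_rot: [[0.706, 0.708, 0.002], [0.708, -0.706, -0.001], [0.001, 0.003, -1.0]]
ft_force: [0.0, 1.1, 8.1]
gripper_width: 0.157
grasp_force: 45.3
```

```bash
python3 o.py
```

```text
11.025 [ 506.54 -207.    153.28] yaw 45.05 F [0.  1.1 8.1] M [ 0.184  0.179 -0.06 ] 0.19 45.2955687046051
```

drive_tool([
  [[0,0,0],-0.15,-1],
  [[0,0,0],0,-1],
])

```text
clock: 11.28
ee_pos: [506.4, -206.9, 153.3]
ee_rot: [[0.695, 0.719, 0.002], [0.719, -0.695, -0.001], [0.0, 0.002, -1.0]]
ft_force: [-1.3, 0.8, 8.1]
gripper_width: 0.152
grasp_force: 45.4
```

```bash
python3 o.py
```

```text
11.275 [ 506.42 -206.9   153.26] yaw 45.96 F [-1.3  0.8  8.1] M [ 0.321  0.317 -0.104] 0.17 45.35112798213959
```

drive_tool([
  [[0,0,0],-0.15,-1],
  [[0,0,0],0,-1],
])

```text
clock: 11.52
ee_pos: [506.3, -206.8, 153.2]
ee_rot: [[0.684, 0.73, 0.001], [0.73, -0.684, -0.001], [0.0, 0.002, -1.0]]
ft_force: [-2.4, 1.9, 9.5]
gripper_width: 0.157
grasp_force: 45.4
```

```bash
python3 o.py
```

```text
11.525 [ 506.25 -206.81  153.22] yaw 46.85 F [-2.4  1.9  9.5] M [ 0.348  0.375 -0.113] 0.16 45.414512157440186
```

The lateral force shows that only one lug is touching, so the cap is slightly off-centre. I'll shift it sideways to relieve that and turn a little more.

drive_tool([
  [[0,-0.018,-0.004],0,-1],
  [[0,0,0],0,-1],
])

```text
clock: 11.78
ee_pos: [506.0, -206.6, 153.4]
ee_rot: [[0.684, 0.73, 0.003], [0.73, -0.684, -0.002], [0.0, 0.004, -1.0]]
ft_force: [0.6, -0.1, 6.8]
gripper_width: 0.157
grasp_force: 45.1
```

```bash
python3 o.py
```

```text
11.775 [ 506.04 -206.63  153.42] yaw 46.85 F [ 0.6 -0.1  6.8] M [-0.062  0.046 -0.124] 0.16 45.08160889148712
```

drive_tool([
  [[0,0,0],-0.15,-1],
  [[0,0,0],0,-1],
])

```text
clock: 12.02
ee_pos: [505.9, -206.5, 153.4]
ee_rot: [[0.672, 0.74, 0.002], [0.74, -0.672, -0.002], [0.0, 0.003, -1.0]]
ft_force: [-0.3, 0.0, 7.4]
gripper_width: 0.152
grasp_force: 45.2
```

```bash
python3 o.py
```

```text
12.025 [ 505.89 -206.53  153.38] yaw 47.75 F [-0.3  0.   7.4] M [ 0.132  0.153 -0.066] 0.14 45.182379484176636
```

drive_tool([
  [[0,-0.01,0],-0.15,-1],
  [[0,0,0],0,-1],
])

```text
clock: 12.28
ee_pos: [505.7, -206.4, 153.4]
ee_rot: [[0.661, 0.75, 0.003], [0.75, -0.661, -0.002], [0.0, 0.004, -1.0]]
ft_force: [0.3, -0.2, 6.2]
gripper_width: 0.156
grasp_force: 45.1
```

```bash
python3 o.py
```

```text
12.275 [ 505.71 -206.41  153.4 ] yaw 48.62 F [ 0.3 -0.2  6.2] M [-0.013  0.03  -0.21 ] 0.13 45.080827474594116
```

drive_tool([
  [[0,0,0],-0.1,-1],
  [[0,0,0],0,-1],
])

```text
clock: 12.52
ee_pos: [505.7, -206.4, 153.4]
ee_rot: [[0.653, 0.757, 0.003], [0.757, -0.653, -0.002], [0.0, 0.004, -1.0]]
ft_force: [0.3, -0.8, 6.8]
gripper_width: 0.15
grasp_force: 45.1
```

```bash
python3 o.py
```

```text
12.525 [ 505.72 -206.39  153.4 ] yaw 49.2 F [ 0.3 -0.8  6.8] M [-0.043 -0.018 -0.311] 0.12 45.122228264808655
```

The moment rises to 0.31 N m with no lateral force, so both lugs are on the stop at about 62°. I'll ease back 1° and lift gently.

drive_tool([
  [[0,0,0],0.17,-1],
  [[0,0,-0.04],0,-1],
  [[0,0,-0.04],0,-1],
  [[0,0,0],0,-1],
])

```text
clock: 13.02
ee_pos: [505.5, -206.3, 156.8]
ee_rot: [[0.666, 0.746, 0.003], [0.746, -0.666, -0.002], [0.0, 0.003, -1.0]]
ft_force: [3.3, -2.2, 3.8]
gripper_width: 0.155
grasp_force: 44.8
```

```bash
python3 o.py
```

```text
13.025 [ 505.53 -206.27  156.79] yaw 48.24 F [ 3.3 -2.2  3.8] M [-0.578 -0.66  -0.134] 0.13 44.753260016441345
```

drive_tool([
  [[0,0,-0.04],0,-1],
  [[0,0,-0.04],0,-1],
  [[0,0,0],0,-1],
])

```text
clock: 13.4
ee_pos: [505.4, -206.2, 160.4]
ee_rot: [[0.666, 0.746, 0.002], [0.746, -0.666, -0.002], [0.0, 0.003, -1.0]]
ft_force: [3.8, -2.9, 3.4]
gripper_width: 0.153
grasp_force: 44.6
```

```bash
python3 o.py
```

```text
13.4 [ 505.41 -206.19  160.43] yaw 48.24 F [ 3.8 -2.9  3.4] M [-0.73  -0.833 -0.127] 0.13 44.611430168151855
```

drive_tool([
  [[0,0.014,-0.02],0,-1],
  [[0,0,0],0,-1],
])

```text
clock: 13.65
ee_pos: [505.5, -206.2, 160.9]
ee_rot: [[0.666, 0.746, 0.001], [0.746, -0.666, -0.001], [0.0, 0.001, -1.0]]
ft_force: [2.8, -2.9, 1.6]
gripper_width: 0.154
grasp_force: 44.3
```

drive_tool([
  [[0,0,-0.03],0,-1],
  [[0,0,0],0,-1],
])

```text
clock: 13.9
ee_pos: [505.5, -206.2, 162.4]
ee_rot: [[0.666, 0.746, 0.001], [0.746, -0.666, -0.001], [0.0, 0.001, -1.0]]
ft_force: [3.2, -3.1, 1.3]
gripper_width: 0.156
grasp_force: 44.4
```

```bash
python3 o.py
```

```text
13.9 [ 505.5  -206.24  162.43] yaw 48.24 F [ 3.2 -3.1  1.3] M [-0.621 -0.852 -0.147] 0.13 44.43033993244171
```

drive_tool([
  [[0,0.016,0],0,-1],
  [[0,0,-0.02],0,-1],
  [[0,0,0],0,-1],
])

```text
clock: 14.28
ee_pos: [505.6, -206.3, 163.0]
ee_rot: [[0.666, 0.746, -0.0], [0.746, -0.666, 0.0], [0.0, -0.0, -1.0]]
ft_force: [3.7, -3.1, 0.3]
gripper_width: 0.149
grasp_force: 44.2
```

```bash
python3 o.py
```

```text
14.275 [ 505.57 -206.31  162.95] yaw 48.25 F [ 3.7 -3.1  0.3] M [-0.495 -0.775 -0.197] 0.13 44.22621667385101
```

drive_tool([
  [[0,0,-0.02],0,-1],
  [[0,0,0],0,-1],
])

```text
clock: 14.52
ee_pos: [505.6, -206.3, 164.3]
ee_rot: [[0.666, 0.746, -0.0], [0.746, -0.666, 0.0], [0.0, -0.0, -1.0]]
ft_force: [2.7, -1.9, 0.4]
gripper_width: 0.153
grasp_force: 44.3
```

```bash
python3 o.py
```

```text
14.525 [ 505.61 -206.35  164.27] yaw 48.24 F [ 2.7 -1.9  0.4] M [-0.382 -0.661 -0.175] 0.13 44.25125062465668
```

drive_tool([
  [[0,0.01,-0.02],0.05,-1],
  [[0,0,-0.02],0,-1],
  [[0,0,0],0,-1],
])

```text
clock: 14.9
ee_pos: [505.7, -206.5, 166.2]
ee_rot: [[0.67, 0.743, -0.001], [0.743, -0.67, 0.001], [-0.0, -0.001, -1.0]]
ft_force: [1.1, 0.3, 1.3]
gripper_width: 0.147
grasp_force: 44.3
```

```bash
python3 o.py
```

```text
14.9 [ 505.72 -206.47  166.2 ] yaw 47.95 F [1.1 0.3 1.3] M [ 0.036 -0.251 -0.143] 0.14 44.34457182884216
```

drive_tool([
  [[0,0,-0.04],0,-1],
  [[0,0,0],0,-1],
])

```text
clock: 15.15
ee_pos: [505.8, -206.5, 168.3]
ee_rot: [[0.67, 0.742, -0.001], [0.742, -0.67, 0.001], [-0.0, -0.001, -1.0]]
ft_force: [0.5, 0.8, 1.5]
gripper_width: 0.151
grasp_force: 44.4
```

```bash
python3 o.py
```

```text
15.15 [ 505.78 -206.52  168.3 ] yaw 47.94 F [0.5 0.8 1.5] M [ 0.196  0.02  -0.081] 0.14 44.365612864494324
```

drive_tool([
  [[0,0,-0.06],0,-1],
  [[0,0,-0.06],0,-1],
  [[0,0,0],0,-1],
])

```text
clock: 15.52
ee_pos: [505.9, -206.7, 174.4]
ee_rot: [[0.67, 0.743, -0.001], [0.743, -0.67, 0.0], [-0.0, -0.001, -1.0]]
ft_force: [-1.4, 1.2, 0.4]
gripper_width: 0.154
grasp_force: 44.2
```

```bash
python3 o.py
```

```text
15.525 [ 505.86 -206.65  174.45] yaw 47.95 F [-1.4  1.2  0.4] M [ 0.195  0.065 -0.111] 0.14 44.188281297683716
```

drive_tool([
  [[0,0,-0.08],0,-1],
  [[0,0,-0.08],0,-1],
  [[0,0,-0.08],0,-1],
  [[0,0,-0.08],0,-1],
  [[0,0,0],0,-1],
])

```text
clock: 16.15
ee_pos: [506.3, -207.0, 190.9]
ee_rot: [[0.67, 0.742, 0.001], [0.742, -0.67, -0.001], [0.0, 0.001, -1.0]]
ft_force: [-0.2, 0.0, -0.6]
gripper_width: 0.155
grasp_force: 44.1
```

```bash
python3 o.py
```

```text
16.15 [ 506.33 -206.99  190.85] yaw 47.94 F [-0.2  0.  -0.6] M [ 0.046 -0.01  -0.017] 0.14 44.05366122722626
```

The cap is free. I'll raise it and carry it towards the tray, stopping short to look.

drive_tool([
  [[0,0,-0.4],0,-1],
  [[0,0,-0.6],0,-1],
  [[0,0,-0.6],0,-1],
  [[0,0,-0.3],0,-1],
])

```text
clock: 16.65
ee_pos: [506.5, -207.1, 287.0]
ee_rot: [[0.67, 0.743, 0.002], [0.743, -0.67, -0.001], [0.0, 0.002, -1.0]]
ft_force: [0.7, 0.3, -1.7]
gripper_width: 0.154
grasp_force: 44.1
```

drive_tool([
  [[0.3,-0.3,0],0,-1],
  [[0.6,-0.58,0],0,-1],
  [[0.6,-0.58,0],0,-1],
  [[0.6,-0.58,0],0,-1],
  [[0.6,-0.58,0],0,-1],
])

```text
clock: 17.27
ee_pos: [497.9, -16.3, 283.4]
ee_rot: [[0.67, 0.743, -0.003], [0.743, -0.67, 0.001], [-0.001, -0.003, -1.0]]
ft_force: [1.1, -0.1, -0.7]
gripper_width: 0.155
grasp_force: 44.1
```

drive_tool([
  [[0.6,-0.58,0],0,-1],
  [[0.6,-0.58,0],0,-1],
  [[0.5,-0.5,0],0,-1],
  [[0.2,-0.2,0],0,-1],
  [[0,0,0],0,-1],
])

```text
clock: 17.9
ee_pos: [493.1, 114.7, 284.3]
ee_rot: [[0.669, 0.744, -0.002], [0.744, -0.669, -0.0], [-0.001, -0.001, -1.0]]
ft_force: [-0.1, -0.4, -0.5]
gripper_width: 0.153
grasp_force: 44.0
```

```bash
python3 o.py; python3 - <<'E'
from h import *
from cell import r,cams
i=cams.camera_info('wrist');p,d=cams.read_camera('wrist');np.savez('w2.npz',p=p,d=d,**i)
cv2.imwrite('pics/w2.png',p[:,:,::-1])
p,d,K,T=load('w2');h=cv2.cvtColor(p,cv2.COLOR_RGB2HSV);w=(h[...,0]>3)&(h[...,0]<28)&(h[...,1]>50)&(h[...,2]>60)&(d>0)
k=big(w);v,u=np.where(k);P=pts(np.c_[u,v],d[k],K,T);P=P[(P[:,2]<24)&(P[:,2]>-6)];print(len(P),cv2.minAreaRect(P[:,:2].astype(np.float32)),np.percentile(P[:,2],[5,50,95]))
E
```

```text
17.9 [493.08 114.69 284.28] yaw 48.05 F [-0.1 -0.4 -0.5] M [-0.039  0.021  0.007] 0.74 44.03453350067139
19919 ((489.3515625, 195.74374389648438), (206.0631561279297, 189.51690673828125), 15.716320037841797) [-0.56025695  5.96291082 17.89992222]
```

View pics/w2.png

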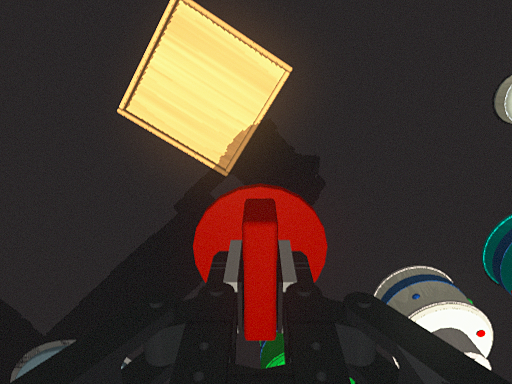

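The wrist view shows the tray with corners at about (122,110), (228,174), (291,69) and (177,0). The cap hangs straight in the fingers.

```bash
python3 - <<'E'
from h import *
p,d,K,T=load('w2')
C=plane([(120,110),(228,175),(292,69)],18,K,T);print(C.round(1),'centre',(C[0]+C[2])/2,np.linalg.norm(C[0]-C[1]),np.linalg.norm(C[1]-C[2]))
k=big(redmask(p)&(d>0));v,u=np.where(k);P=pts(np.c_[u,v],d[k],K,T)
# disc plane & bar
print(np.histogram(P[:,2],bins=np.arange(240,330,4)))
D=P[(P[:,2]<290)];print('disc z med',np.median(D[:,2]),'plane fit',np.linalg.lstsq(np.c_[D[:,:2]-D[:,:2].mean(0),np.ones(len(D))],D[:,2],rcond=None)[0])
c,R=cv2.minEnclosingCircle(D[:,:2].astype(np.float32));print('disc centre',c,R)
E
```

```text
[[400.8 258.5  18. ]
 [440.2 117.2  18. ]
 [579.2 158.5  18. ]] centre [489.97438399 208.51119405  18.        ] 146.69760558618577 144.94279785286065
(array([   0,    0,    0,    0,    0,    0,    0,   16,  479, 5373,   92,
         95,  110,  117,  123,  140, 3884,  113,    6,    0,    0,    0]), array([240, 244, 248, 252, 256, 260, 264, 268, 272, 276, 280, 284, 288,
       292, 296, 300, 304, 308, 312, 316, 320, 324, 328]))
disc z med 276.9785374541101 plane fit [  0.73659468   0.93826126 273.97376505]
disc centre (437.5545959472656, 51.005226135253906) 116.71138000488281
```

drive_tool([
  [[0.45,-0.425,0],0,-1],
  [[0.45,-0.425,0],0,-1],
  [[0.45,-0.425,0],0,-1],
  [[0,0,0.6],0,-1],
  [[0,0,0.9],0,-1],
])

```text
clock: 18.58
ee_pos: [493.2, 206.2, 210.9]
ee_rot: [[0.671, 0.742, 0.004], [0.742, -0.671, 0.0], [0.003, 0.003, -1.0]]
ft_force: [0.6, -0.6, -0.6]
gripper_width: 0.154
grasp_force: 44.1
```

drive_tool([
  [[0,0,0.9],0,-1],
  [[0,0,0.9],0,-1],
  [[0,0,0.6],0,-1],
  [[0,0,0.4],0,-1],
  [[0,0,0],0,-1],
])

```text
clock: 19.2
ee_pos: [490.6, 205.4, 68.5]
ee_rot: [[0.671, 0.741, -0.004], [0.741, -0.671, -0.001], [-0.004, -0.002, -1.0]]
ft_force: [-0.7, 0.7, -0.6]
gripper_width: 0.15
grasp_force: 44.1
```

drive_tool([
  [[0,0,0.1],0,-1],
  [[0,0,0.08],0,-1],
  [[0,0,0.04],0,-1],
  [[0,0,0],0,-1],
])

```text
clock: 19.7
ee_pos: [491.8, 206.9, 59.4]
ee_rot: [[0.67, 0.743, 0.0], [0.743, -0.67, 0.0], [0.0, 0.0, -1.0]]
ft_force: [0.4, -0.7, -1.3]
gripper_width: 0.156
grasp_force: 44.1
```

drive_tool([
  [[0,0,0.03],0,-1],
  [[0,0,0],0,-1],
])

```text
clock: 19.95
ee_pos: [491.7, 206.9, 57.8]
ee_rot: [[0.67, 0.743, -0.0], [0.743, -0.67, 0.0], [-0.0, -0.0, -1.0]]
ft_force: [-0.0, -0.0, -1.3]
gripper_width: 0.156
grasp_force: 44.1
```

drive_tool([
  [[0,0,0.03],0,-1],
  [[0,0,0],0,-1],
])

```text
clock: 20.2
ee_pos: [491.6, 206.8, 56.2]
ee_rot: [[0.67, 0.742, -0.0], [0.742, -0.67, -0.0], [-0.0, -0.0, -1.0]]
ft_force: [-0.4, -0.4, -1.8]
gripper_width: 0.155
grasp_force: 44.1
```

drive_tool([
  [[0,0,0.02],0,-1],
  [[0,0,0],0,-1],
])

```text
clock: 20.45
ee_pos: [491.7, 206.8, 55.2]
ee_rot: [[0.67, 0.742, -0.0], [0.742, -0.67, -0.0], [-0.0, -0.0, -1.0]]
ft_force: [-0.3, -0.3, -0.9]
gripper_width: 0.155
grasp_force: 44.1
```

drive_tool([
  [[0,0,0.02],0,-1],
  [[0,0,0],0,-1],
])

```text
clock: 20.7
ee_pos: [491.7, 206.8, 54.2]
ee_rot: [[0.67, 0.742, -0.0], [0.742, -0.67, -0.0], [-0.0, -0.0, -1.0]]
ft_force: [0.9, 0.1, -1.3]
gripper_width: 0.155
grasp_force: 44.1
```

drive_tool([
  [[0,0,0.02],0,-1],
  [[0,0,0],0,-1],
])

```text
clock: 20.95
ee_pos: [491.9, 206.9, 54.1]
ee_rot: [[0.67, 0.743, -0.0], [0.743, -0.67, -0.0], [-0.0, -0.0, -1.0]]
ft_force: [-2.5, -1.1, 5.6]
gripper_width: 0.153
grasp_force: 45.0
```

drive_tool([
  [[0,0,0.02],0,-1],
  [[0,0,0],0,-1],
])

```text
clock: 21.2
ee_pos: [492.0, 206.9, 54.1]
ee_rot: [[0.67, 0.743, -0.001], [0.743, -0.67, -0.0], [-0.001, -0.0, -1.0]]
ft_force: [-5.6, -1.4, 13.6]
gripper_width: 0.154
grasp_force: 46.0
```

The cap is on the floor at z 54.1. I'll relieve the load and release.

drive_tool([
  [[0,0,-0.036],0,-1],
  [[0,0,0],0,-1],
  [[0,0,0],0,-0.5],
  [[0,0,0],0,0],
  [[0,0,0],0,0.4],
], squeeze=20)

```text
clock: 21.82
ee_pos: [491.7, 206.8, 54.0]
ee_rot: [[0.67, 0.742, -0.0], [0.742, -0.67, -0.0], [-0.0, -0.0, -1.0]]
ft_force: [0.7, 0.0, 0.8]
gripper_width: 0.667
grasp_force: 0.0
```

drive_tool([
  [[0,0,0],0,0.4],
  [[0,0,0],0,0.4],
  [[0,0,-0.2],0,0.4],
  [[0,0,-0.5],0,0.4],
  [[0,0,-0.8],0,0.4],
])

```text
clock: 22.45
ee_pos: [490.8, 206.6, 129.3]
ee_rot: [[0.67, 0.742, -0.002], [0.742, -0.67, -0.0], [-0.002, -0.002, -1.0]]
ft_force: [0.1, 0.3, -0.0]
gripper_width: 0.704
grasp_force: 0.0
```

drive_tool([
  [[0,0,-0.8],0,0.4],
  [[0,0,-0.8],0,0.4],
  [[0,0,0],0,0.4],
])

```text
clock: 22.82
ee_pos: [494.1, 207.4, 214.0]
ee_rot: [[0.67, 0.743, 0.009], [0.743, -0.67, 0.002], [0.007, 0.005, -1.0]]
ft_force: [-0.0, 0.1, -0.3]
gripper_width: 0.7
grasp_force: 0.0
```

```bash
python3 o.py; python3 - <<'E'
from h import *
from cell import r,cams
i=cams.camera_info('side');p,d=cams.read_camera('side');np.savez('s3.npz',p=p,d=d,**i)
cv2.imwrite('pics/s3.png',p[:,:,::-1])
E
```

```text
22.825 [494.12 207.35 214.03] yaw 47.95 F [-0.   0.1 -0.3] M [-0.057 -0.009  0.043] 0.92 0.0
```

View pics/s3.png

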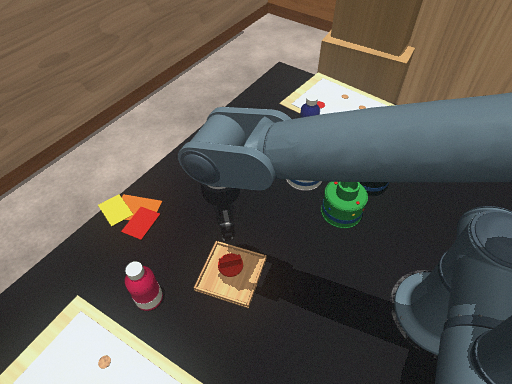

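The side view shows the cap standing upright near the middle of the tray at (231,264), with the gripper clear of it. Handing in.

```bash
python3 -c "
from cell import r
print(r.hand_in())"
```

```text
the job is handed in; nothing more can be done
None
```

The cap is off the white tank and stands upright and released near the middle of the tray; the job was handed in at about 23 s on the robot's clock, and the hand-in gave no verdict.

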